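Seat a lens barrel in a V-mount

ROBOT

A 6-joint arm with a two-finger parallel gripper is mounted at the origin on a cart in front of the work surface, level with it; the furniture and walls round the work are solid. World frame = base frame: x ahead of the robot, y to its left, z up, the work surface at z = 0. Lengths are in m, angles in rad, forces in N, time in s.
With the tool pointing down it reaches from about 0.375 to 0.975 m from the base axis. Payload 3.8 kg.
Tool frame: the origin (TCP) lies on the centre line of the jaws, within the pads' length; the fingertips stand 14 mm ahead of it and the grasp point (between the pads) lies 5 mm behind it (robot.tip_extent is the distance from the TCP to the fingertips, in m); z points along the fingers, y is the line along which they close (so a half turn about z gives the same grasp; the last joint's range is limited). The gripper opens to 88 mm and grips with 3 to 60 N. Pads are 18 mm wide; open, the fingers measure 123 mm over their backs; the gripper's body (75 mm by 187 mm) begins 45 mm behind the grasp point.
Start: joints at [1.287, 0.264, 1.604, -0, 1.274, -0.037], TCP at [0.165, 0.655, 0.253] pointing down, gripper open.
Joint ranges: [-2.63, 2.63], [-0.94, 2.18], [0.31, 2.57], [-1.31, 4.45], [0, 2.66], [-2.55, 2.55]. Speed limits (rad/s): [2.57, 2.57, 3.14, 3.14, 3.14, 3.14].

INTERFACE

Orientations are given as a unit quaternion [w, x, y, z].
In Python, from plant import robot gives the robot as it stands. The module is installed in compiled form; this text tells all that it offers.
- The arm moves only by the tool step_arm, never from a script. Its argument "rows" is a list of rows, each an object with "hand": the finger opening in m, from 0 to 0.0881; "linear": the shift along the tool's x, y, z in m, a list of three; "rotation": the turn, a rotation vector about the tool's x, y, z in rad, a list of three. In form: [{"hand": hand, "linear": [tx, ty, tz], "rotation": [ax, ay, az]}, ...]. A call has 1 to 10 rows; each row is the pose to reach, as a shift and turn from the pose commanded when the call began, along the tool's axes at that moment; what a row does not reach only later rows make up. A row lasts 1/8 s, in which the tool goes at most 62.5 mm and 10.7 degrees, less where a joint would pass 70% of its speed; a pose out of reach is approached as far as the arm can. A call with a gripper value outside its range is refused whole. The fingers move at their own pace and stop on an object; "force" is the grip in N (left out, the last holds). Time passes only in rows, so rows that repeat a pose let the fingers close. It gives the time, the measured TCP pose, the force, the opening and the grip force at its end, in the units of the state.
- robot.get_obs(): the state, without advancing time (a new reading comes with each control period).
- robot.snapshot(name): name is "side" or "top" or "wrist"; returns the picture (480x640x3 uint8, red, green, blue); there is no depth.
- robot.calibration(name): a dict with "fx", "fy", "cx", "cy" (pixels), "eye" and "orientation" of the camera in the world; the wrist camera has in their place "mount" (4x4, takes a point from camera to tool coordinates, whose origin is the TCP and whose axes are the flange's). Camera axes: x right, y down, z forward; pixel columns grow to the right and rows downward; lengths in m; the calibration is good to about 2 mm. The wrist camera is an equidistant fisheye: a pixel r from the principal point sees the ray r / f radians off the axis. A picture is of the moment at which its call begins: read the wrist's pose just before it. calibration takes no time and is no camera call.
- robot.close_job(): hands the job in; it is judged then, once.
Trained networks look in the newest picture that a camera, given by its name, has taken for a name from the list of things; names that differ only in an ending like _2 or _b are one class to them, and where a whole thing is asked for, a point or a joint stands for the part that bears it (a point fixed in the world has none). Each returns a list of dicts, best first, with "score" (0 to 1); they miss things now and then, are a little off and sometimes report something else, mostly with a low value. They report only what shows in the picture. A call takes as long as a camera call.
- robot.look_for(camera, label): "pixel" ([column, row] in pixels, amid what is visible of it).
The state is a dict: "time_s": time; "joint_pos": joint angles; "joint_vel": joint speeds; "tau": joint torques, N m; "ee_pos": TCP position; "tool_rot": TCP orientation; "force": force on the tool from outside, world axes, zero at the start; "torque": the same for the moment, N m; "width": finger opening in m; "grip_force": force on a finger pad.
Only numpy, scipy, OpenCV 4.12 (cv2) and the standard library are available. Lean on these libraries where they do the work, as an engineer would, in place of code of your own. Each camera call takes 0.05 s, during which the arm holds its last target. There are 200 camera calls.

TASK

Put the longer of the two lens barrels into the V-mount: slide it lens first along the groove, under the stirrup and into the head, until you feel its lens end come up against the stop inside, and hold it lightly against the stop for a moment to seat it - gently, the lens must not be rammed. Then push the clamp lever fully over so that the barrel is clamped where it sits, and leave the short barrel in its stand.

Things in the scene. Friction and masses are not known exactly. Their poses are not given: they have to be found in the camera images.
- mount: V-mount: grey metal board 110 x 190 x 12 mm, fixed to the table, with a dark steel rail 40 mm wide that has an open-topped 90 degree V-groove, a stirrup over it and a closed head at its end. Origin: centre of the board's underside, on the table. x across the groove, y along it to the head, z up. The groove lies on x = 0, from y = -80 mm (open end) to +15 mm; its top edges are at z = 58 mm, 22 mm apart.
- groove_mouth (a point): Point at the groove's open end (mount y = -80 mm) on the axis that the 18 mm barrel has when it lies in the groove: mount x = 0, z = 60 mm. Axes as the mount's. Nothing stands behind it (-y).
- stirrup (a point): Centre of the opening of the stirrup, a fixed square arch over the groove: mount x = 0, y = -5 mm, z = 60 mm, 20 mm thick along y, 57 mm wide, top at z = 94 mm. Its opening is 41 mm wide and leaves 3 mm above a barrel in the groove while the lever is open (up to 0.3 rad), so the barrel gets under it only endwise from the open end.
- head_mouth (a point): Centre of the round mouth, 24 mm across, of the head (dark box 50 x 70 mm, 86 mm tall) at the end of the groove: mount x = 0, y = 16.5 mm, z = 60 mm, in line with a barrel in the groove. The end stop (the body 'stop') is a rigid flat steel face inside the head, out of sight, set anew each time at 20 to 42 mm behind this point: it can only be felt, and its pose is not given.
- clamp_lever (a joint): Cam lever on the stirrup, rad: 0 = upright (open), 1.6 = level, pointing to the mount's +x (closed, end of travel). Pivot axis along the mount's y at x = 0, y = -5, z = 80 mm. Stays where it is left; starts at 0 to 0.3. Swinging it takes about 2 N at the knob, some 3 to 5 N over the last half as its cam bears on the barrel below.
- lever_knob (a point): Centre of the lever's black ball knob, 18 mm across, 66 mm from the pivot; from the pivot to the knob the lever is a steel bar 10 mm thick in its swing direction, 8 mm wide.
- barrel_center (a point): Centre of the long lens barrel: smooth metal cylinder, 18 mm across, 190 mm long, 65 to 110 g. Its y axis runs along it to the lens end; dark rings mark the tail. Seated, its tail overhangs the groove's open end by 50 to 75 mm, free all round for fingers. Until its lens end is in the head it would tip out of the groove: hold the tail.
- barrel_lens (a point): Centre of the long barrel's lens face, its flat end 95 mm along its y axis from the centre. More than 12 N against the stop damages it.
- short_barrel_center (a point): Centre of the short barrel, the same but 120 mm long; it stays in the stand.
- stand: White stand, base 150 x 80 x 10 mm, fixed. Origin: centre of its underside. The barrels lie along its y axis, lens ends to +y, at x = -40 and +40 mm (which is where varies), axes 42 mm above the table, in V-notches of two walls 6 mm thick at y = -28 and +28 mm, 43 mm high; beyond the walls they overhang freely.

How it is judged:
By the outcome, as a careful person would: the job done as asked, in the order asked, and still so for the second after the job is handed in, with the robot touching nothing.
It also fails if it takes over 58 s, if anything falls off the work surface, if the arm or the gripper's body presses on something with over 40 N, if the wrist force passes 120 N, or if a joint passes its speed limit or range.

## Working session

There is one attempt and no reset: what is moved stays moved. The work goes in short steps, Python scripts to look and compute and a tool call to move; the robot and the scene stay as the last step left them, time stands still between calls to the robot, and variables do not carry over. Pictures are saved under pics/ and viewed, at most 13 in all, crops included, and the job is handed in when it is done.

Besides the shell and the picture viewer there is one more tool, called after "Emit:" by a JSON object that holds its "name" and its "arguments", one argument or row to a line. step_arm: Moves the arm, as the interface text tells. Its arguments: {"type":"object","properties":{"rows":{"type":"array","items":{"type":"object","properties":{"hand":{"type":"number"},"linear":{"type":"array","items":{"type":"number"}},"rotation":{"type":"array","items":{"type":"number"}}}}},"force":{"type":"number"}},"required":["rows"]}

```bash
mkdir -p pics; cat > h.py <<'E'
import numpy as np, cv2
from scipy.spatial.transform import Rotation as R
from plant import robot
def rot(q): return R.from_quat([q[1],q[2],q[3],q[0]]).as_matrix()
def ray(cam,px):
    c=robot.calibration(cam); 
    d=np.array([(px[0]-c['cx'])/c['fx'],(px[1]-c['cy'])/c['fy'],1.0])
    o=np.array(c['orientation']); M=o if o.shape==(3,3) else rot(o)
    return np.array(c['eye']),M@d
def onz(cam,px,z):
    e,d=ray(cam,px); return e+d*(z-e[2])/d[2]
def proj(cam,P):
    c=robot.calibration(cam); o=np.array(c['orientation']); M=o if o.shape==(3,3) else rot(o)
    p=M.T@(np.array(P)-np.array(c['eye'])); return np.array([c['fx']*p[0]/p[2]+c['cx'],c['fy']*p[1]/p[2]+c['cy']])
def save(cam,name):
    im=robot.snapshot(cam); cv2.imwrite('pics/'+name,im[:,:,::-1]); return im
E
python3 - <<'E'
from h import *
print(robot.get_obs()); 
for c in ['top','side','wrist']: print(c,robot.calibration(c))
for c in ['top','side']:
    save(c,c+'0.png')
    for l in ['mount','stirrup','head_mouth','lever_knob','clamp_lever','barrel_center','barrel_lens','short_barrel_center','stand']:
        print(c,l,[(np.round(d['pixel']),round(d['score'],2)) for d in robot.look_for(c,l)][:3])
E
```

```text
{'time_s': 0.0, 'joint_pos': array([ 1.28711412e+00,  2.64743875e-01,  1.60533704e+00,  1.21038565e-05,
        1.27367689e+00, -3.69080222e-02]), 'joint_vel': array([ 0.00089159,  0.0010966 ,  0.00114499,  0.00049197, -0.00094125,
       -0.0021885 ]), 'tau': array([-5.27273380e-05, -5.02121472e+01, -3.56870770e+01,  7.26292958e-02,
        2.92475405e-02, -1.83113261e-04]), 'ee_pos': array([0.16470641, 0.65391904, 0.25141416]), 'tool_rot': array([-1.78500397e-04,  1.23075943e-01,  9.92396665e-01, -1.06777590e-03]), 'force': array([ 1.62804569, -0.15509068,  0.05611834]), 'torque': array([ 0.02324723,  0.00756875, -0.01086386]), 'grip_force': 0.0, 'width': 0.08813598985219218}
top {'fx': 538.5284417922554, 'fy': 538.5284417922554, 'cx': 320.05086210739836, 'cy': 239.16086904754997, 'eye': array([ 0.43597942, -0.04695317,  1.1657345 ]), 'orientation': array([-0.006852  ,  0.71227066, -0.70137536,  0.02638482])}
side {'fx': 495.739122817264, 'fy': 495.739122817264, 'cx': 317.16747822725057, 'cy': 238.38250238043463, 'eye': array([ 0.46492148, -0.80432437,  0.5364878 ]), 'orientation':
[... 702 characters left out ...]
mp_lever []
top barrel_center [(array([415., 226.]), 0.96)]
top barrel_lens [(array([416., 228.]), 0.74)]
top short_barrel_center [(array([408., 263.]), 0.62)]
top stand [(array([411., 245.]), 0.82), (array([214., 250.]), 0.42)]
side mount [(array([293., 240.]), 0.57)]
side stirrup [(array([292., 238.]), 0.91)]
side head_mouth [(array([295., 242.]), 0.81)]
side lever_knob [(array([293., 190.]), 0.5)]
side clamp_lever [(array([293., 194.]), 0.45), (array([295., 237.]), 0.17)]
side barrel_center [(array([341., 378.]), 0.97)]
side barrel_lens [(array([343., 378.]), 0.73)]
side short_barrel_center [(array([284., 370.]), 0.58)]
side stand [(array([313., 386.]), 0.76), (array([296., 243.]), 0.61)]
```

View pics/top0.png

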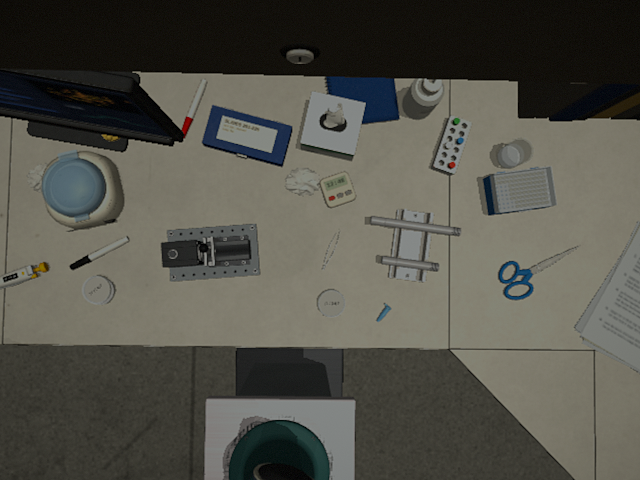

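View pics/side0.png

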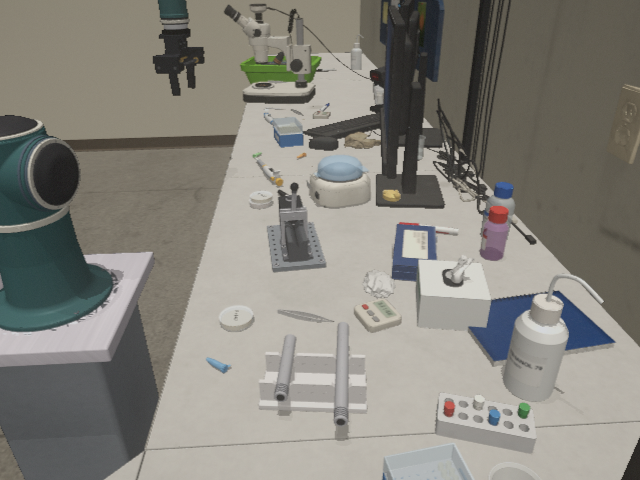

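The top view shows the mount at (210,252), with its head on the left (+y) and the groove opening to the right. The long barrel lies from lens (367,219) to tail (460,231), and the short barrel is at (408,263). The side view agrees: the long barrel is on the right, with its tail towards the camera. Next I need enlarged crops for accurate positions.

```bash
python3 - <<'E'
from h import *
a=cv2.imread('pics/top0.png')
c1=cv2.resize(a[200:290,355:475],None,fx=5,fy=5,interpolation=cv2.INTER_CUBIC)
c2=cv2.resize(a[215:290,150:270],None,fx=5,fy=5,interpolation=cv2.INTER_CUBIC)
cv2.imwrite('pics/c1.png',np.clip(c1*1.3,0,255)); cv2.imwrite('pics/c2.png',np.clip(c2*2.,0,255))
E
```

```text
[ WARN:0@0.188] global loadsave.cpp:1063 imwrite_ Unsupported depth image for selected encoder is fallbacked to CV_8U.
```

View pics/c1.png

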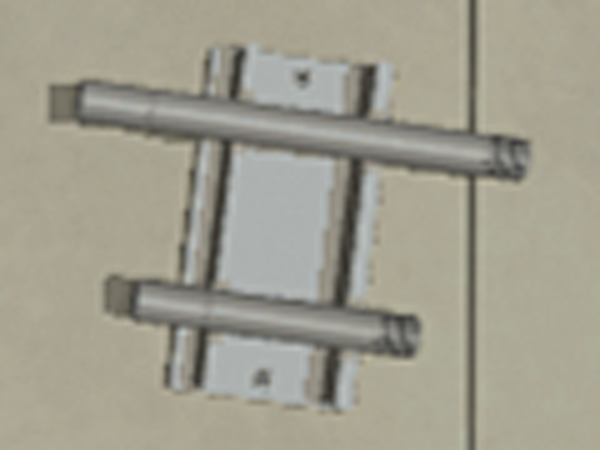

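View pics/c2.png

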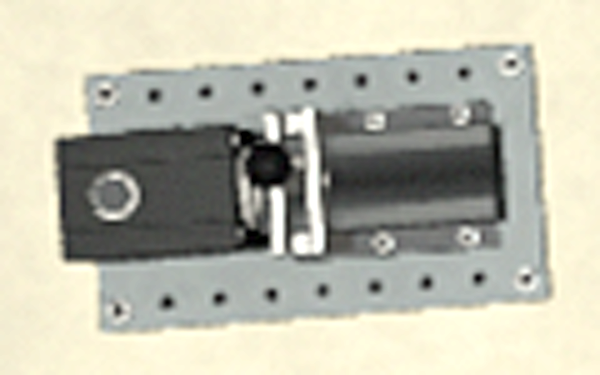

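```bash
python3 - <<'E'
from h import *
o1=np.array([355,200]);o2=np.array([150,215])
f=lambda p,o,z:onz('top',np.array(p)/5-.4+o,z)
L=f((79,102),o1,.045);T=f((528,160),o1,.045)
print('lens',L,'tail',T,np.linalg.norm(L-T),'ctr',(L+T)/2,'yaw dir',np.degrees(np.arctan2(*(-(L-T)[:2]*[1,-1])[::1])))
C=[f(p,o2,.012) for p in [(85,76),(533,44),(550,297),(103,330)]]
C=np.array(C);print(C)
M=np.array([[.055,.095],[.055,-.095],[-.055,-.095],[-.055,.095]])
A=C[:,:2];ca=A.mean(0);H=M.T@(A-ca);U,S,V=np.linalg.svd(H);Rm=(U@V).T
print('mount',ca,np.degrees(np.arctan2(Rm[1,0],Rm[0,0])), (A-ca)-M@Rm.T)
def W(x,y,z): return np.r_[ca+Rm@[x,y],z]
print('mouth',W(0,-.08,.06),'head',W(0,.0165,.06),'stirrup',W(0,-.005,.06))
for n,p in [('mouth',W(0,-.08,.058)),('mouthedge+',W(.02,-.08,.05)),('knob0',W(0,-.005,.146)),('knob.3',W(.066*np.sin(.3),-.005,.08+.066*np.cos(.3))),('headtop',W(0,.0165,.086)),('headback',W(0,.0865,.086))]:
    print(n,(proj('top',p)-o2+.4)*5, proj('side',p))
print('side lens/tail proj',proj('side',np.r_[L[:2],.042]),proj('side',np.r_[T[:2],.042]))
E
```

```text
lens [ 0.53079527 -0.18236375  0.045     ] tail [ 0.50958798 -0.37182155  0.045     ] 0.19064104641009363 ctr [ 0.52019162 -0.27709265  0.045     ] yaw dir -6.386915909085365
[[0.50522054 0.24883747 0.012     ]
 [0.52209992 0.05882489 0.012     ]
 [0.41407766 0.04940231 0.012     ]
 [0.39740886 0.23823701 0.012     ]]
mount [0.45970175 0.14882542] 5.119990291616493 [[-0.00078378  0.0004828 ]
 [-0.00086034 -0.00028788]
 [ 0.00067849  0.00010614]
 [ 0.00096563 -0.00030106]]
mouth [0.46684109 0.06914462 0.06      ] head [0.45822926 0.16525959 0.06      ] stirrup [0.46014796 0.14384537 0.06      ]
mouth [494.88826487 169.43100248] [296.30564424 240.63015371]
mouthedge+ [493.59340173 121.77281099] [306.28757176 243.2732353 ]
knob0 [271.13584921 177.21621733] [290.78044285 185.76462986]
knob.3 [269.25064675 125.98098128] [300.25571262 186.43023281]
headtop [245.23287281 185.19816187] [290.89377689 207.91842549]
headback [ 68.59078886 198.19639733] [287.78428447 195.07367091]
side lens/tail proj [340.43886092 324.08620936] [338.5990221  420.36358801]
```

```bash
python3 - <<'E'
import cv2
a=cv2.imread('pics/side0.png')
c1=cv2.resize(a[170:275,255:335],None,fx=5,fy=5,interpolation=cv2.INTER_CUBIC)
c2=cv2.resize(a[310:430,250:380],None,fx=4,fy=4,interpolation=cv2.INTER_CUBIC)
cv2.imwrite('pics/s.png',cv2.hconcat([c1[:480],c2[:480,:390]]))
E
```

```text
(no output)
```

View pics/s.png

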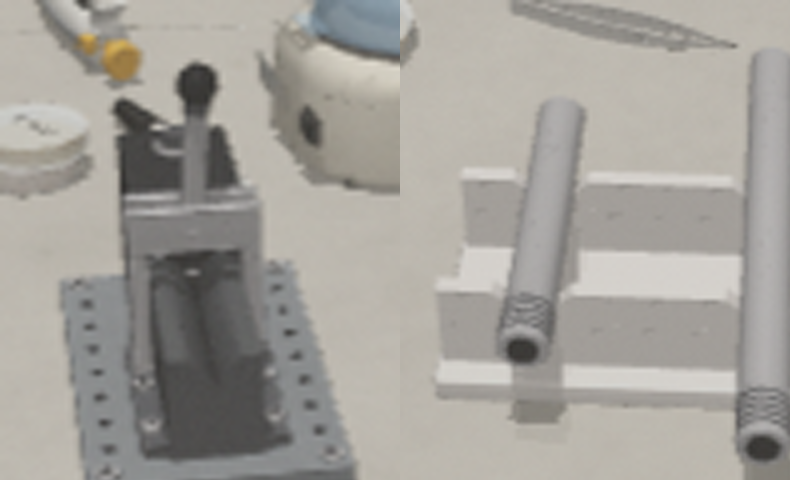

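The side crop shows the lever nearly upright, knob at about (294,187) px. The short barrel is at left and the long barrel at right, both with tails towards the camera. Now I'll check monitor clearance and compute the first moves.

```bash
cat >> h.py <<'E'
MC=np.array([.4597,.1488]);MY=np.radians(5.12)
def W(x,y,z,c=None): 
    c_,s=np.cos(MY),np.sin(MY); return np.r_[MC+np.array([[c_,-s],[s,c_]])@[x,y],z]
def tgt(yaw): # tool y along world angle yaw, z down
    y=np.array([np.cos(yaw),np.sin(yaw),0]);z=np.array([0,0,-1.]);return np.c_[np.cross(y,z),y,z]
def delta(P,yaw,cur=None):
    o=robot.get_obs(); M=rot(o['tool_rot']);p=o['ee_pos'] if cur is None else np.array(cur)
    return np.round(M.T@(np.array(P)-p),4),np.round(R.from_matrix(M.T@tgt(yaw)).as_rotvec(),4)
E
python3 - <<'E'
from h import *
def tri(a,b):
    e1,d1=ray('top',a);e2,d2=ray('side',b);A=np.c_[d1,-d2];t=np.linalg.lstsq(A,e2-e1,rcond=None)[0]
    p,q=e1+d1*t[0],e2+d2*t[1];return (p+q)/2,np.linalg.norm(p-q)
for b in [(383,180),(408,180),(383,20),(410,20),(442,80)]: print(b,tri((182,139),b))
print('base',onz('side',(378,195),0),onz('side',(378,203),0))
b=np.array([.5096,-.3718]);u=np.array([.0212,.1894]);u/=np.linalg.norm(u)
g=b+u*.028; print('grasp xy',g)
yaw=np.radians(-6.39)
print(delta([.42,.3,.25],yaw)); print(delta([g[0],g[1],.16],yaw))
E
```

```text
(383, 180) (array([0.66701503, 0.19395255, 0.13206001]), np.float64(0.012901561489109137))
(408, 180) (array([0.69492487, 0.19209287, 0.12743515]), np.float64(0.04011241563497032))
(383, 20) (array([0.61528087, 0.11661148, 0.4548971 ]), np.float64(0.0314121196892074))
(410, 20) (array([0.63852636, 0.11292038, 0.45108762]), np.float64(0.0763469412692828))
(442, 80) (array([0.68551878, 0.13033909, 0.34515819]), np.float64(0.12312289086426806))
base [0.69178138 0.41150893 0.        ] [0.68321504 0.36024376 0.        ]
grasp xy [ 0.51271466 -0.34397377]
(array([-0.334 , -0.2815,  0.0027]), array([ 0.    , -0.    ,  1.4355]))
(array([-0.5812, -0.8833,  0.0927]), array([ 0.    , -0.    ,  1.4355]))
```

Emit:
{"name": "step_arm", "arguments": {
  "rows": [
    {"hand":0.088,"linear":[-0.055,-0.047,0],"rotation":[0,0,0.18]},
    {"hand":0.088,"linear":[-0.11,-0.094,0],"rotation":[0,0,0.36]},
    {"hand":0.088,"linear":[-0.165,-0.141,0],"rotation":[0,0,0.54]},
    {"hand":0.088,"linear":[-0.22,-0.188,0],"rotation":[0,0,0.72]},
    {"hand":0.088,"linear":[-0.275,-0.235,0],"rotation":[0,0,0.9]},
    {"hand":0.088,"linear":[-0.325,-0.29,0],"rotation":[0,0,1.08]},
    {"hand":0.088,"linear":[-0.35,-0.345,0],"rotation":[0,0,1.26]},
    {"hand":0.088,"linear":[-0.375,-0.4,0],"rotation":[0,0,1.4355]},
    {"hand":0.088,"linear":[-0.4,-0.455,0.02],"rotation":[0,0,1.4355]},
    {"hand":0.088,"linear":[-0.425,-0.51,0.04],"rotation":[0,0,1.4355]}
  ]
}}

```text
time_s: 2.25
ee_pos: [0.4429, 0.1061, 0.2271]
tool_rot: [0.001, 0.745, 0.667, 0.001]
force: [1.4, 0.4, 0.4]
width: 0.088
grip_force: 0.0
```

```bash
python3 - <<'E'
from h import *
o=robot.get_obs();print(o['time_s'],o['ee_pos'],o['joint_pos'],o['joint_vel'].round(2))
print(delta([.5127,-.344,.16],np.radians(-6.39)))
E
```

```text
2.25 [0.44285544 0.10609944 0.22712799] [ 1.80481128e-01 -1.45161503e-01  2.08399159e+00 -5.82883035e-05
  1.19973495e+00  2.91961936e-01] [-1.06  0.    0.25  0.   -0.24 -1.05]
(array([-0.4396,  0.1193,  0.0671]), array([ 0.0029, -0.0008,  0.0001]))
```

Emit:
{"name": "step_arm", "arguments": {
  "rows": [
    {"hand":0.088,"linear":[-0.06,0.016,0],"rotation":[0,0,0]},
    {"hand":0.088,"linear":[-0.12,0.032,0.01],"rotation":[0,0,0]},
    {"hand":0.088,"linear":[-0.18,0.048,0.02],"rotation":[0,0,0]},
    {"hand":0.088,"linear":[-0.24,0.064,0.03],"rotation":[0,0,0]},
    {"hand":0.088,"linear":[-0.3,0.08,0.04],"rotation":[0,0,0]},
    {"hand":0.088,"linear":[-0.35,0.093,0.053],"rotation":[0,0,0]},
    {"hand":0.088,"linear":[-0.391,0.104,0.053],"rotation":[0,0,0]},
    {"hand":0.088,"linear":[-0.391,0.104,0.053],"rotation":[0,0,0]},
    {"hand":0.088,"linear":[-0.391,0.104,0.053],"rotation":[0,0,0]}
  ]
}}

```text
time_s: 3.38
ee_pos: [0.5016, -0.2918, 0.1732]
tool_rot: [-0.0, 0.746, 0.666, 0.0]
force: [0.0, 0.5, -0.1]
width: 0.088
grip_force: 0.0
```

```bash
cat >> h.py <<'E'
def wproj(P,o):
    c=robot.calibration('wrist');T=np.array(c['mount']);pt=rot(o['tool_rot']).T@(np.array(P)-o['ee_pos'])
    pc=T[:3,:3].T@(pt-T[:3,3]);r=np.hypot(pc[0],pc[1]);th=np.arctan2(r,pc[2])
    return np.array([c['cx']+c['fx']*th*pc[0]/r,c['cy']+c['fy']*th*pc[1]/r])
E
python3 - <<'E'
from h import *
o=robot.get_obs();print(o['time_s'],o['ee_pos'],o['tool_rot'],o['joint_vel'].round(2))
print(delta([.5127,-.344,.16],np.radians(-6.39)))
im=save('wrist','w0.png').copy()
for p in [(.5308,-.1824,.042),(.5096,-.3718,.042),(.5127,-.344,.051)]:
    q=wproj(p,o);print(q);cv2.circle(im,tuple(int(v) for v in q),4,(255,0,0),1)
cv2.imwrite('pics/w0m.png',im[:,:,::-1])
print(robot.look_for('wrist','barrel_center'))
E
```

```text
3.375 [ 0.50156875 -0.29177758  0.17317234] [-4.38436758e-04  7.45589087e-01  6.66405817e-01  8.77565177e-05] [ 0.02 -0.01  0.01  0.    0.   -0.  ]
(array([-0.0507,  0.0169,  0.0131]), array([-0.0005, -0.0007, -0.0005]))
[347.61683348  80.75140683]
[343.84037356 326.92741148]
[345.27664774 301.88874821]
[{'pixel': [348.4, 201.4], 'score': 0.62}]
```

View pics/w0m.png

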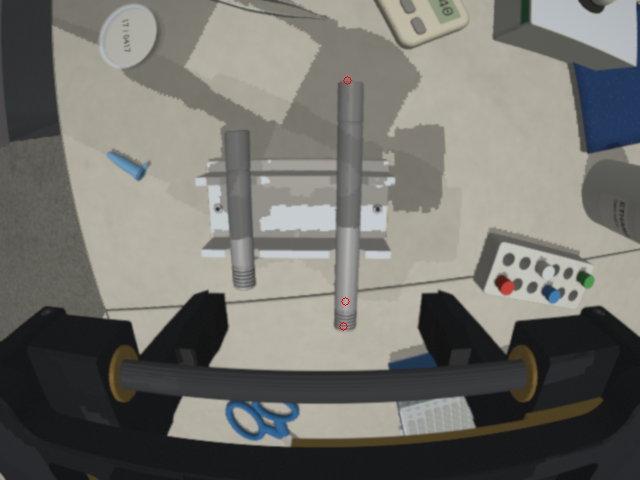

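The wrist picture confirms my estimate: the long barrel runs from tail (344,328) to lens (349,82), within about 1 mm of the projected marks. I'll descend on the tail and grip.

Emit:
{"name": "step_arm", "arguments": {
  "rows": [
    {"hand":0.088,"linear":[-0.051,0.017,0.013],"rotation":[0,0,0]},
    {"hand":0.088,"linear":[-0.051,0.017,0.06],"rotation":[0,0,0]},
    {"hand":0.088,"linear":[-0.051,0.017,0.1],"rotation":[0,0,0]},
    {"hand":0.088,"linear":[-0.051,0.017,0.13],"rotation":[0,0,0]},
    {"hand":0.088,"linear":[-0.051,0.017,0.136],"rotation":[0,0,0]},
    {"hand":0.088,"linear":[-0.051,0.017,0.136],"rotation":[0,0,0]}
  ]
}}

```text
time_s: 4.22
ee_pos: [0.5135, -0.3441, 0.0379]
tool_rot: [0.0, 0.745, 0.667, 0.0]
force: [0.0, -0.3, 1.2]
width: 0.0881
grip_force: 0.0
```

Emit:
{"name": "step_arm", "arguments": {
  "rows": [
    {"hand":0.03,"linear":[0,0,0],"rotation":[0,0,0]},
    {"hand":0.01,"linear":[0,0,0],"rotation":[0,0,0]},
    {"hand":0.01,"linear":[0,0,0],"rotation":[0,0,0]},
    {"hand":0.01,"linear":[0,0,0],"rotation":[0,0,0]},
    {"hand":0.01,"linear":[0,0,0],"rotation":[0,0,0]},
    {"hand":0.01,"linear":[0,0,0],"rotation":[0,0,0]},
    {"hand":0.01,"linear":[0,0,0],"rotation":[0,0,0]}
  ],
  "force": 40
}}

```text
time_s: 5.1
ee_pos: [0.513, -0.3448, 0.0372]
tool_rot: [-0.0, 0.745, 0.667, -0.0]
force: [0.1, 0.7, 1.0]
width: 0.0199
grip_force: 0.0
```

Emit:
{"name": "step_arm", "arguments": {
  "rows": [
    {"hand":0.01,"linear":[0,0,0],"rotation":[0,0,0]},
    {"hand":0.01,"linear":[0,0,0],"rotation":[0,0,0]},
    {"hand":0.01,"linear":[0,0,0],"rotation":[0,0,0]}
  ]
}}

```text
time_s: 5.48
ee_pos: [0.5132, -0.3448, 0.0374]
tool_rot: [0.0, 0.745, 0.667, 0.0]
force: [1.2, -0.1, 0.9]
width: 0.0165
grip_force: 39.4
```

Emit:
{"name": "step_arm", "arguments": {
  "rows": [
    {"hand":0.01,"linear":[0,0,-0.005],"rotation":[0,0,0]},
    {"hand":0.01,"linear":[0,0,-0.015],"rotation":[0,0,0]},
    {"hand":0.01,"linear":[0,0,-0.03],"rotation":[0,0,0]},
    {"hand":0.01,"linear":[0,0,-0.05],"rotation":[0,0,0]},
    {"hand":0.01,"linear":[0,0,-0.07],"rotation":[0,0,0]},
    {"hand":0.01,"linear":[0,0,-0.08],"rotation":[0,0,0]},
    {"hand":0.01,"linear":[0,0,-0.08],"rotation":[0,0,0]}
  ]
}}

```text
time_s: 6.35
ee_pos: [0.5138, -0.3453, 0.119]
tool_rot: [0.001, 0.745, 0.667, 0.0]
force: [0.0, -0.3, -0.4]
width: 0.0165
grip_force: 39.5
```

```bash
python3 - <<'E'
from h import *
o=robot.get_obs();print(o['time_s'],o['ee_pos'],o['tool_rot'],o['force'],o['torque'])
save('wrist','w1.png'); save('side','s1.png')
# expected pixel of barrel if level in hand
M=rot(o['tool_rot'])
for d in (-.028,.162):
  for z in (-.012,-.005,0.002): 
    p=o['ee_pos']+M@[d,0,z];print(d,z,wproj(p,o),proj('side',p))
a=cv2.imread('pics/w1.png');b=cv2.imread('pics/s1.png')
b=cv2.resize(b[200:420,260:420],None,fx=2.18,fy=2.18)
cv2.imwrite('pics/ws1.png',cv2.hconcat([a[:,220:480],b[:479][:480] if b.shape[0]>=480 else cv2.copyMakeBorder(b,0,480-b.shape[0],0,0,0)]))
E
```

```text
6.35 [ 0.51380779 -0.34534007  0.11900143] [1.36246612e-03 7.45402155e-01 6.66613604e-01 2.71502248e-04] [ 0.02779716 -0.2562675  -0.37426007] [-0.10062667  0.11476358 -0.0312494 ]
-0.028 -0.012 [323.3272208  398.49655871] [340.09027124 367.14457175]
-0.028 -0.005 [323.31395161 388.01241115] [340.06047538 371.68595717]
-0.028 0.002 [323.30131811 378.17420193] [340.03102158 376.17520758]
0.162 -0.012 [323.43448709 -97.35710711] [341.69759423 277.5895971 ]
0.162 -0.005 [323.41117761 -87.64561039] [341.6672762  281.51436037]
0.162 0.002 [323.38968149 -78.66595524] [341.63722856 285.40411992]Traceback (most recent call last):
  File "<stdin>", line 11, in <module>
cv2.error: OpenCV(4.12.0) /io/opencv/modules/core/src/matrix_operations.cpp:64: error: (-215:Assertion failed) src[i].dims <= 2 && src[i].rows == src[0].rows && src[i].type() == src[0].type() in function 'hconcat'
```

```bash
python3 - <<'E'
import cv2
a=cv2.imread('pics/w1.png');b=cv2.imread('pics/s1.png')
b=cv2.resize(b[200:400,250:420],(408,480),interpolation=cv2.INTER_CUBIC)
cv2.imwrite('pics/ws1.png',cv2.hconcat([a[:,160:500],b]))
E
```

```text
(no output)
```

View pics/ws1.png

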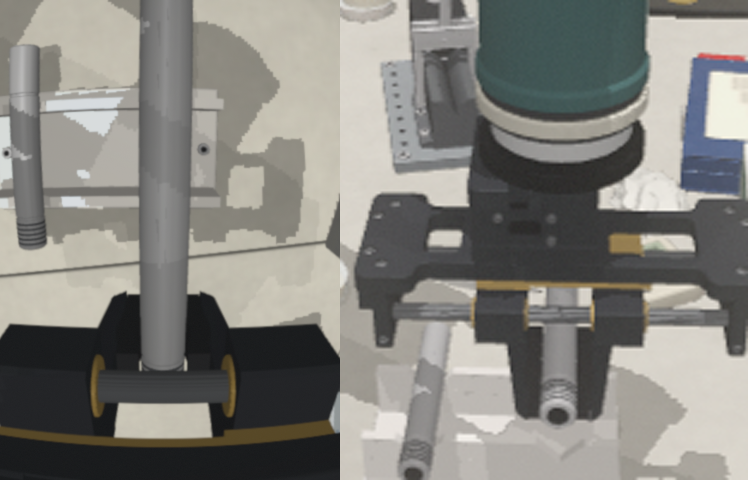

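The wrist and side views show the barrel held level by its tail; the tail is at side (340.4,371.7) against a prediction of (340.1,371.7). Next I'll move it over the groove.

```bash
python3 - <<'E'
from h import *
print(W(0,-.192,.1),delta(W(0,-.192,.1),MY))
E
```

```text
[ 0.47683446 -0.04243392  0.1       ] (array([ 0.2962, -0.0693,  0.0172]), array([-0.0005, -0.0003, -0.2009]))
```

Emit:
{"name": "step_arm", "arguments": {
  "rows": [
    {"hand":0.01,"linear":[0.02,-0.005,0.0],"rotation":[0,0,-0.02]},
    {"hand":0.01,"linear":[0.06,-0.014,0.002],"rotation":[0,0,-0.05]},
    {"hand":0.01,"linear":[0.105,-0.025,0.005],"rotation":[0,0,-0.08]},
    {"hand":0.01,"linear":[0.15,-0.035,0.008],"rotation":[0,0,-0.11]},
    {"hand":0.01,"linear":[0.195,-0.046,0.011],"rotation":[0,0,-0.14]},
    {"hand":0.01,"linear":[0.24,-0.056,0.014],"rotation":[0,0,-0.17]},
    {"hand":0.01,"linear":[0.275,-0.064,0.017],"rotation":[0,0,-0.19]},
    {"hand":0.01,"linear":[0.296,-0.069,0.017],"rotation":[0,0,-0.2009]},
    {"hand":0.01,"linear":[0.296,-0.069,0.017],"rotation":[0,0,-0.2009]},
    {"hand":0.01,"linear":[0.296,-0.069,0.017],"rotation":[0,0,-0.2009]}
  ]
}}

```text
time_s: 7.7
ee_pos: [0.4769, -0.0429, 0.1]
tool_rot: [-0.0, 0.674, 0.738, -0.0]
force: [-0.0, -1.2, -0.2]
width: 0.0164
grip_force: 39.5
```

```bash
python3 - <<'E'
from h import *
o=robot.get_obs();print(o['time_s'],o['ee_pos'],o['force'],o['torque'],delta(W(0,-.192,.1),MY))
im=save('wrist','w2.png').copy(); save('top','t2.png')
M=rot(o['tool_rot'])
def dot(p,c): 
    q=wproj(p,o); cv2.circle(im,tuple(int(round(v)) for v in q),3,c,1); return q
for x in(-.055,.055):
    print('board corner',dot(W(x,-.095,.012),(255,0,0)))
for x in(-.02,.02): print('rail',dot(W(x,-.08,.012),(0,255,0)))
for x in(-.011,.011): print('groove',dot(W(x,-.08,.058),(255,255,0)), dot(W(x,-.06,.058),(255,255,0)))
for s in(-.009,.009): print('barrel',dot(o['ee_pos']+M@[.03,s,-.005],(255,0,255)),dot(o['ee_pos']+M@[.1,s,-.005],(255,0,255)))
b=cv2.resize(im[0:300,200:440],None,fx=2.4,fy=2,interpolation=cv2.INTER_CUBIC)
cv2.imwrite('pics/w2m.png',b[:,:,::-1])
E
```

```text
7.7 [ 0.47692281 -0.04285474  0.10000655] [-0.02396122 -1.21266846 -0.21540182] [-0.12691095  0.03829306 -0.00196347] (array([ 0.0004, -0.0001,  0.    ]), array([-0.0007,  0.0001,  0.0009]))
board corner [230.123356    99.09888084]
board corner [416.65029276  99.31751744]
rail [288.81675883  71.5956726 ]
rail [358.02703335  71.67702811]
groove [299.37347828  57.59610289] [299.54028789  17.1876062 ]
groove [347.59039975  57.65467419] [347.48933033  17.24595553]
barrel [298.89776533 266.10084878] [296.40400479  68.74539749]
barrel [347.88103965 266.10334849] [350.4788104   68.76786092]
```

View pics/w2m.png

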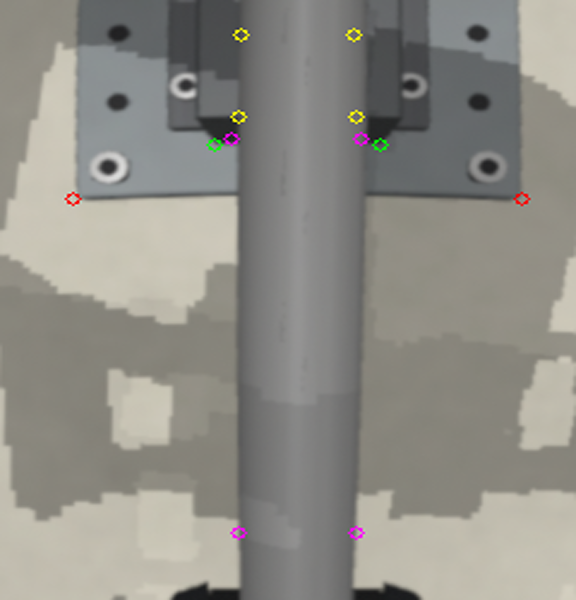

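The wrist view shows the barrel centred over the groove. At the mouth, both barrel and rail sit about 0.9 mm right of the optical centre, so they agree to under 0.5 mm. I'll lower it.

Emit:
{"name": "step_arm", "arguments": {
  "rows": [
    {"hand":0.01,"linear":[0,0,0.01],"rotation":[0,0,0]},
    {"hand":0.01,"linear":[0,0,0.022],"rotation":[0,0,0]},
    {"hand":0.01,"linear":[0,0,0.032],"rotation":[0,0,0]},
    {"hand":0.01,"linear":[0,0,0.039],"rotation":[0,0,0]},
    {"hand":0.01,"linear":[0,0,0.042],"rotation":[0,0,0]},
    {"hand":0.01,"linear":[0,0,0.042],"rotation":[0,0,0]},
    {"hand":0.01,"linear":[0,0,0.042],"rotation":[0,0,0]}
  ]
}}

```text
time_s: 8.68
ee_pos: [0.4778, -0.043, 0.0587]
tool_rot: [0.0, 0.675, 0.738, 0.0]
force: [-0.5, 0.5, -0.8]
width: 0.0166
grip_force: 39.5
```

Emit:
{"name": "step_arm", "arguments": {
  "rows": [
    {"hand":0.01,"linear":[0,0,0.001],"rotation":[0,0,0]},
    {"hand":0.01,"linear":[0,0,0.002],"rotation":[0,0,0]},
    {"hand":0.01,"linear":[0,0,0.002],"rotation":[0,0,0]},
    {"hand":0.01,"linear":[0,0,0.002],"rotation":[0,0,0]}
  ]
}}

```text
time_s: 9.18
ee_pos: [0.4773, -0.0429, 0.0563]
tool_rot: [-0.0, 0.675, 0.738, -0.0]
force: [-0.9, -0.2, -0.5]
width: 0.0164
grip_force: 39.4
```

Emit:
{"name": "step_arm", "arguments": {
  "rows": [
    {"hand":0.01,"linear":[0,0,0.0008],"rotation":[0,0,0]},
    {"hand":0.01,"linear":[0,0,0.0015],"rotation":[0,0,0]},
    {"hand":0.01,"linear":[0,0,0.0015],"rotation":[0,0,0]},
    {"hand":0.01,"linear":[0,0,0.0015],"rotation":[0,0,0]}
  ]
}}

```text
time_s: 9.68
ee_pos: [0.4773, -0.0429, 0.0548]
tool_rot: [-0.0, 0.675, 0.738, -0.0]
force: [-0.1, -0.9, -0.2]
width: 0.0162
grip_force: 39.4
```

```bash
python3 - <<'E'
from h import *
for i in range(3):
    robot.snapshot('wrist');o=robot.get_obs();print(o['time_s'],o['ee_pos'],o['force'].round(2),o['torque'].round(3))
print(delta(W(0,-.192,.055),MY))
E
```

```text
9.725 [ 0.47733156 -0.04292473  0.05482318] [-0.58  0.93 -0.1 ] [-0.05   0.206  0.133]
9.775 [ 0.477368   -0.04294719  0.05483486] [-0.23  0.19  0.36] [-0.071  0.134  0.072]
9.825 [ 0.47735839 -0.04292987  0.05481606] [-0.25  0.52 -0.1 ] [-0.01   0.144  0.072]
(array([ 0.0005, -0.0005, -0.0002]), array([-0.0001, -0.    ,  0.0001]))
```

Emit:
{"name": "step_arm", "arguments": {
  "rows": [
    {"hand":0.01,"linear":[0.003,0,-0.0003],"rotation":[0,0,0]},
    {"hand":0.01,"linear":[0.008,0,-0.0003],"rotation":[0,0,0]},
    {"hand":0.01,"linear":[0.014,0,-0.0003],"rotation":[0,0,0]},
    {"hand":0.01,"linear":[0.02,0,-0.0003],"rotation":[0,0,0]},
    {"hand":0.01,"linear":[0.026,0,-0.0003],"rotation":[0,0,0]},
    {"hand":0.01,"linear":[0.032,0,-0.0003],"rotation":[0,0,0]},
    {"hand":0.01,"linear":[0.036,0,-0.0003],"rotation":[0,0,0]},
    {"hand":0.01,"linear":[0.038,0,-0.0003],"rotation":[0,0,0]},
    {"hand":0.01,"linear":[0.038,0,-0.0003],"rotation":[0,0,0]}
  ]
}}

```text
time_s: 10.95
ee_pos: [0.474, -0.005, 0.0551]
tool_rot: [-0.0, 0.675, 0.738, -0.0]
force: [-0.6, -0.5, 0.2]
width: 0.0166
grip_force: 39.4
```

```bash
python3 - <<'E'
from h import *
for i in range(2):
    robot.snapshot('wrist');o=robot.get_obs();print(o['time_s'],o['ee_pos'],o['force'].round(2),o['torque'].round(3))
print(delta(W(0,-.154,.055),MY))
E
```

```text
11.0 [ 0.4740209  -0.00505638  0.05514066] [-0.98 -0.41 -0.62] [-0.048  0.132  0.054]
11.05 [ 0.4740038  -0.00514026  0.05513531] [-0.91 -0.05 -0.26] [-0.031  0.138  0.1  ]
(array([ 0.0006, -0.0005,  0.0001]), array([-0.,  0., -0.]))
```

Emit:
{"name": "step_arm", "arguments": {
  "rows": [
    {"hand":0.01,"linear":[0.002,-0.0003,0],"rotation":[0,0,0]},
    {"hand":0.01,"linear":[0.006,-0.0004,0],"rotation":[0,0,0]},
    {"hand":0.01,"linear":[0.01,-0.0004,0],"rotation":[0,0,0]},
    {"hand":0.01,"linear":[0.014,-0.0004,0],"rotation":[0,0,0]},
    {"hand":0.01,"linear":[0.018,-0.0004,0],"rotation":[0,0,0]},
    {"hand":0.01,"linear":[0.021,-0.0004,0],"rotation":[0,0,0]},
    {"hand":0.01,"linear":[0.023,-0.0004,0],"rotation":[0,0,0]},
    {"hand":0.01,"linear":[0.023,-0.0004,0],"rotation":[0,0,0]},
    {"hand":0.01,"linear":[0.023,-0.0004,0],"rotation":[0,0,0]}
  ]
}}

```text
time_s: 12.18
ee_pos: [0.4716, 0.0178, 0.0551]
tool_rot: [-0.0, 0.675, 0.738, -0.0]
force: [-0.2, -0.4, -0.2]
width: 0.0162
grip_force: 39.4
```

```bash
cat > m.py <<'E'
from h import *
F=[]
for i in range(3):
    robot.snapshot('side');o=robot.get_obs();F.append(np.r_[o['force'],o['torque']])
d=rot([np.cos(MY/2),0,0,np.sin(MY/2)]).T@(o['ee_pos']-np.r_[MC,0])
print(round(o['time_s'],2),'mount xyz mm',(d*1000).round(2),'F',np.mean(F,0).round(2),'Fy_spread',np.ptp(F,0)[1].round(2),'w',o['width'].round(4),o['grip_force'])
E
python3 m.py
```

```text
Traceback (most recent call last):
  File "m.py", line 6, in <module>
    print(round(o['time_s'],2),'mount xyz mm',(d*1000).round(2),'F',np.mean(F,0).round(2),'Fy_spread',np.ptp(F,0)[1].round(2),'w',o['width'].round(4),o['grip_force'])
                                                                                                                                  ^^^^^^^^^^^^^^^^
AttributeError: 'float' object has no attribute 'round'
```

Emit:
{"name": "step_arm", "arguments": {
  "rows": [
    {"hand":0.01,"linear":[0,0,0],"rotation":[0,0,0]},
    {"hand":0.01,"linear":[0,0,0],"rotation":[0,0,0]},
    {"hand":0.01,"linear":[0.001,0,0],"rotation":[0,0,0]},
    {"hand":0.01,"linear":[0.002,0,0],"rotation":[0,0,0]},
    {"hand":0.01,"linear":[0.003,0,0],"rotation":[0,0,0]},
    {"hand":0.01,"linear":[0.004,0,0],"rotation":[0,0,0]},
    {"hand":0.01,"linear":[0.004,0,0],"rotation":[0,0,0]}
  ],
  "force": 6
}}

```text
time_s: 13.2
ee_pos: [0.4713, 0.0219, 0.0552]
tool_rot: [0.0, 0.675, 0.738, 0.0]
force: [0.3, 0.5, 0.4]
width: 0.0173
grip_force: 5.9
```

```bash
sed -i "s/o\['width'\].round(4)/round(o['width'],4)/" m.py; python3 m.py
```

```text
13.35 mount xyz mm [   0.17 -127.53   55.15] F [ 0.95 -0.03  0.22 -0.02 -0.03 -0.04] Fy_spread 0.81 w 0.0171 5.918644736520946
```

Emit:
{"name": "step_arm", "arguments": {
  "rows": [
    {"hand":0.01,"linear":[0.0007,0,0],"rotation":[0,0,0]},
    {"hand":0.01,"linear":[0.0014,0,0],"rotation":[0,0,0]},
    {"hand":0.01,"linear":[0.002,0,0],"rotation":[0,0,0]},
    {"hand":0.01,"linear":[0.0026,0,0],"rotation":[0,0,0]},
    {"hand":0.01,"linear":[0.003,0,0],"rotation":[0,0,0]}
  ]
}}

```text
time_s: 13.98
ee_pos: [0.471, 0.0248, 0.0552]
tool_rot: [0.0, 0.675, 0.738, 0.0]
force: [0.8, -0.6, -0.2]
width: 0.0172
grip_force: 5.9
```

Emit:
{"name": "step_arm", "arguments": {
  "rows": [
    {"hand":0.01,"linear":[0.0007,0,0],"rotation":[0,0,0]},
    {"hand":0.01,"linear":[0.0014,0,0],"rotation":[0,0,0]},
    {"hand":0.01,"linear":[0.002,0,0],"rotation":[0,0,0]}
  ]
}}

```text
time_s: 14.35
ee_pos: [0.4708, 0.0268, 0.0552]
tool_rot: [0.0, 0.675, 0.738, 0.0]
force: [1.2, 0.3, -0.2]
width: 0.0172
grip_force: 5.9
```

```bash
python3 m.py
```

```text
14.5 mount xyz mm [   0.16 -122.47   55.16] F [ 0.78  0.14  0.52 -0.04 -0.09 -0.06] Fy_spread 1.29 w 0.0173 5.910301278345287
```

Emit:
{"name": "step_arm", "arguments": {
  "rows": [
    {"hand":0.01,"linear":[0.0007,0,0],"rotation":[0,0,0]},
    {"hand":0.01,"linear":[0.0014,0,0],"rotation":[0,0,0]},
    {"hand":0.01,"linear":[0.002,0,0],"rotation":[0,0,0]},
    {"hand":0.01,"linear":[0.002,0,0],"rotation":[0,0,0]}
  ]
}}

```text
time_s: 15.0
ee_pos: [0.4706, 0.0288, 0.0551]
tool_rot: [-0.0, 0.675, 0.738, 0.0]
force: [0.5, 0.2, 0.3]
width: 0.0172
grip_force: 5.9
```

Emit:
{"name": "step_arm", "arguments": {
  "rows": [
    {"hand":0.01,"linear":[0.0007,0,0],"rotation":[0,0,0]},
    {"hand":0.01,"linear":[0.0014,0,0],"rotation":[0,0,0]},
    {"hand":0.01,"linear":[0.002,0,0],"rotation":[0,0,0]},
    {"hand":0.01,"linear":[0.002,0,0],"rotation":[0,0,0]}
  ]
}}

```text
time_s: 15.5
ee_pos: [0.4704, 0.0308, 0.0551]
tool_rot: [-0.0, 0.675, 0.738, 0.0]
force: [1.2, -0.8, 0.2]
width: 0.0175
grip_force: 5.9
```

```bash
python3 m.py
```

```text
15.65 mount xyz mm [   0.15 -118.49   55.15] F [ 1.16  0.51  0.2  -0.03 -0.08 -0.03] Fy_spread 1.14 w 0.0176 5.902015459723771
```

Emit:
{"name": "step_arm", "arguments": {
  "rows": [
    {"hand":0.01,"linear":[0.0007,0,0],"rotation":[0,0,0]},
    {"hand":0.01,"linear":[0.0014,0,0],"rotation":[0,0,0]},
    {"hand":0.01,"linear":[0.002,0,0],"rotation":[0,0,0]},
    {"hand":0.01,"linear":[0.002,0,0],"rotation":[0,0,0]}
  ]
}}

```text
time_s: 16.15
ee_pos: [0.4702, 0.0328, 0.0551]
tool_rot: [0.0, 0.675, 0.738, 0.0]
force: [1.6, 0.2, -0.1]
width: 0.0174
grip_force: 5.9
```

Emit:
{"name": "step_arm", "arguments": {
  "rows": [
    {"hand":0.01,"linear":[0.0007,0,0],"rotation":[0,0,0]},
    {"hand":0.01,"linear":[0.0014,0,0],"rotation":[0,0,0]},
    {"hand":0.01,"linear":[0.002,0,0],"rotation":[0,0,0]},
    {"hand":0.01,"linear":[0.002,0,0],"rotation":[0,0,0]}
  ]
}}

```text
time_s: 16.65
ee_pos: [0.4701, 0.0348, 0.0551]
tool_rot: [-0.0, 0.675, 0.738, 0.0]
force: [0.6, -0.3, 0.9]
width: 0.017
grip_force: 5.9
```

```bash
python3 m.py
```

```text
16.8 mount xyz mm [   0.14 -114.48   55.15] F [ 0.77  0.28  0.09 -0.04 -0.07 -0.04] Fy_spread 1.28 w 0.0172 5.894555523991585
```

Emit:
{"name": "step_arm", "arguments": {
  "rows": [
    {"hand":0.01,"linear":[0.0007,0,0],"rotation":[0,0,0]},
    {"hand":0.01,"linear":[0.0014,0,0],"rotation":[0,0,0]},
    {"hand":0.01,"linear":[0.002,0,0],"rotation":[0,0,0]},
    {"hand":0.01,"linear":[0.002,0,0],"rotation":[0,0,0]}
  ]
}}

```text
time_s: 17.3
ee_pos: [0.4699, 0.0368, 0.0552]
tool_rot: [0.0, 0.675, 0.738, 0.0]
force: [1.1, -0.6, 0.4]
width: 0.0171
grip_force: 5.9
```

Emit:
{"name": "step_arm", "arguments": {
  "rows": [
    {"hand":0.01,"linear":[0.0007,0,0],"rotation":[0,0,0]},
    {"hand":0.01,"linear":[0.0014,0,0],"rotation":[0,0,0]},
    {"hand":0.01,"linear":[0.002,0,0],"rotation":[0,0,0]},
    {"hand":0.01,"linear":[0.002,0,0],"rotation":[0,0,0]}
  ]
}}

```text
time_s: 17.8
ee_pos: [0.4697, 0.0388, 0.0551]
tool_rot: [-0.0, 0.675, 0.738, 0.0]
force: [0.3, -0.3, 0.7]
width: 0.0173
grip_force: 5.9
```

```bash
python3 m.py
```

```text
17.95 mount xyz mm [   0.14 -110.49   55.14] F [ 1.46  0.42  0.83 -0.04 -0.1  -0.01] Fy_spread 0.91 w 0.0175 5.885840733535588
```

Emit:
{"name": "step_arm", "arguments": {
  "rows": [
    {"hand":0.01,"linear":[0.0007,0,0],"rotation":[0,0,0]},
    {"hand":0.01,"linear":[0.0014,0,0],"rotation":[0,0,0]},
    {"hand":0.01,"linear":[0.002,0,0],"rotation":[0,0,0]},
    {"hand":0.01,"linear":[0.002,0,0],"rotation":[0,0,0]}
  ]
}}

```text
time_s: 18.45
ee_pos: [0.4695, 0.0407, 0.0551]
tool_rot: [-0.0, 0.675, 0.738, 0.0]
force: [1.2, 0.5, 1.3]
width: 0.0173
grip_force: 5.9
```

Emit:
{"name": "step_arm", "arguments": {
  "rows": [
    {"hand":0.01,"linear":[0.0007,0,0],"rotation":[0,0,0]},
    {"hand":0.01,"linear":[0.0014,0,0],"rotation":[0,0,0]},
    {"hand":0.01,"linear":[0.002,0,0],"rotation":[0,0,0]},
    {"hand":0.01,"linear":[0.002,0,0],"rotation":[0,0,0]}
  ]
}}

```text
time_s: 18.95
ee_pos: [0.4693, 0.0428, 0.0552]
tool_rot: [-0.0, 0.675, 0.738, 0.0]
force: [1.3, 1.4, 0.4]
width: 0.0173
grip_force: 5.9
```

```bash
python3 m.py
```

```text
19.1 mount xyz mm [   0.13 -106.49   55.14] F [ 1.44  0.49  0.09 -0.04 -0.12 -0.  ] Fy_spread 0.63 w 0.0172 5.875941859558225
```

Emit:
{"name": "step_arm", "arguments": {
  "rows": [
    {"hand":0.01,"linear":[0.0007,0,0],"rotation":[0,0,0]},
    {"hand":0.01,"linear":[0.0014,0,0],"rotation":[0,0,0]},
    {"hand":0.01,"linear":[0.002,0,0],"rotation":[0,0,0]},
    {"hand":0.01,"linear":[0.002,0,0],"rotation":[0,0,0]}
  ]
}}

```text
time_s: 19.6
ee_pos: [0.4692, 0.0442, 0.0552]
tool_rot: [0.0, 0.675, 0.738, -0.0]
force: [2.1, -4.3, 0.6]
width: 0.0173
grip_force: 5.9
```

```bash
python3 m.py; python3 - <<'E'
from h import *
o=robot.get_obs();save('wrist','w3.png');save('side','s3.png')
M=rot(o['tool_rot']);p=o['ee_pos']+M@[-.028,0,-.005];print(wproj(p,o),proj('side',p), proj('side',W(0,-.08,.058)))
a=cv2.imread('pics/w3.png');b=cv2.imread('pics/s3.png')
cv2.imwrite('pics/ws3.png',cv2.hconcat([a[:,140:500],cv2.resize(b[160:300,230:350],(411,480),interpolation=cv2.INTER_CUBIC)]))
E
```

```text
19.75 mount xyz mm [   0.12 -104.97   55.12] F [ 2.07 -4.39  0.36 -0.77 -0.19 -0.01] Fy_spread 0.91 w 0.0172 5.88965720962733
[323.29696327 388.10715457] [299.39459965 252.7881765 ] [296.30505018 240.63626762]
```

View pics/ws3.png

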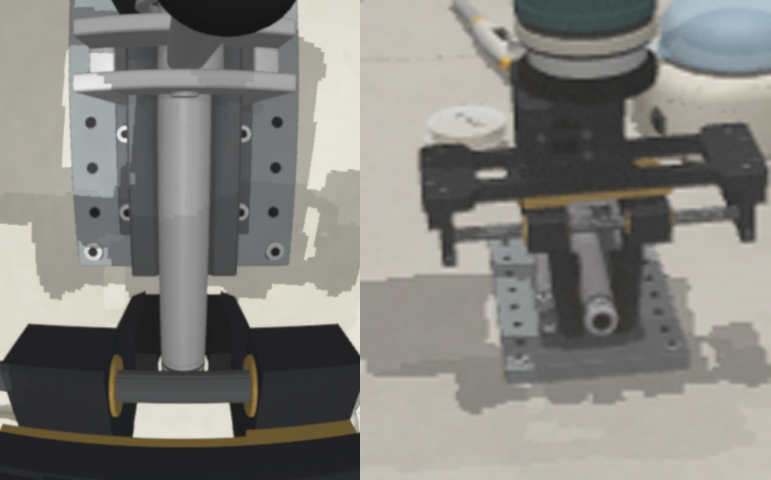

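The wrist view shows the barrel lying in the groove under the stirrup. The force along y rose to −4.4 N, so the lens is on the stop at about 57 mm in mount y. I'll hold it a moment, then release and lift.

Emit:
{"name": "step_arm", "arguments": {
  "rows": [
    {"hand":0.01,"linear":[0,0,0],"rotation":[0,0,0]},
    {"hand":0.01,"linear":[0,0,0],"rotation":[0,0,0]},
    {"hand":0.01,"linear":[0,0,0],"rotation":[0,0,0]},
    {"hand":0.01,"linear":[0,0,0],"rotation":[0,0,0]},
    {"hand":0.03,"linear":[0,0,0],"rotation":[0,0,0]},
    {"hand":0.045,"linear":[0,0,0],"rotation":[0,0,0]},
    {"hand":0.05,"linear":[0,0,0],"rotation":[0,0,0]},
    {"hand":0.05,"linear":[0,0,0],"rotation":[0,0,0]},
    {"hand":0.05,"linear":[0,0,0],"rotation":[0,0,0]}
  ]
}}

```text
time_s: 20.98
ee_pos: [0.4691, 0.0447, 0.0551]
tool_rot: [-0.0, 0.675, 0.738, -0.0]
force: [0.7, -1.3, 0.2]
width: 0.0504
grip_force: 0.0
```

```bash
python3 m.py; python3 - <<'E'
from h import *
o=robot.get_obs();im=save('wrist','w4.png');a=cv2.imread('pics/w3.png')
# shift of barrel tail ring region relative to previous
print(np.abs(im[350:380,300:350,::-1].astype(int)-a[350:380,300:350]).mean())
E
```

```text
21.12 mount xyz mm [   0.15 -104.55   55.15] F [ 0.12  0.04 -0.19 -0.07  0.07 -0.03] Fy_spread 0.45 w 0.0503 0.0
14.583555555555556
```

Emit:
{"name": "step_arm", "arguments": {
  "rows": [
    {"hand":0.05,"linear":[0,0,-0.02],"rotation":[0,0,0]},
    {"hand":0.05,"linear":[0,0,-0.06],"rotation":[0,0,0]},
    {"hand":0.02,"linear":[0,0,-0.11],"rotation":[0,0,0]},
    {"hand":0.0,"linear":[0,0,-0.155],"rotation":[0,0,0]},
    {"hand":0.0,"linear":[0,0,-0.16],"rotation":[0,0,0]},
    {"hand":0.0,"linear":[0,0,-0.16],"rotation":[0,0,0]}
  ],
  "force": 30
}}

```text
time_s: 21.92
ee_pos: [0.469, 0.0447, 0.2149]
tool_rot: [0.0, 0.675, 0.738, 0.0]
force: [0.3, 0.0, -0.5]
width: 0.0121
grip_force: 0.0
```

```bash
python3 - <<'E'
from h import *
o=robot.get_obs();print(o['time_s'],o['ee_pos'],o['width'],o['joint_pos'].round(2))
print(delta(W(-.035,-.005,.215),MY+np.pi/2))
save('top','t5.png');save('side','s5.png');
for c in('top','side'): print(robot.look_for(c,'lever_knob')[:2])
for t in(0,.1,.2,.3): p=W(.066*np.sin(t),-.005,.08+.066*np.cos(t));print(t,proj('top',p),proj('side',p))
E
```

```text
21.925 [0.4689876  0.04465018 0.21491501] 0.012139463872743736 [ 0.04 -0.1   2.07 -0.    1.17 -0.05]
(array([ 0.0996, -0.035 , -0.0001]), array([ 1.0000e-04,  1.0000e-04, -1.5708e+00]))
[]
[{'pixel': [291.8, 195.9], 'score': 0.64}, {'pixel': [293.5, 236.9], 'score': 0.47}]
0 [203.84071799 250.04437956] [290.77973474 185.76939868]
0.1 [203.6466487  246.56241387] [293.97663964 185.69383588]
0.2 [203.52053698 243.13322986] [297.14656158 185.91687808]
0.3 [203.46362523 239.79733437] [300.25521446 186.43499791]
```

Emit:
{"name": "step_arm", "arguments": {
  "rows": [
    {"hand":0.0,"linear":[0.0,-0.01,0],"rotation":[0,0,-0.175]},
    {"hand":0.0,"linear":[0.02,-0.02,0],"rotation":[0,0,-0.35]},
    {"hand":0.0,"linear":[0.04,-0.035,0],"rotation":[0,0,-0.525]},
    {"hand":0.0,"linear":[0.06,-0.035,0],"rotation":[0,0,-0.7]},
    {"hand":0.0,"linear":[0.08,-0.035,0],"rotation":[0,0,-0.875]},
    {"hand":0.0,"linear":[0.1,-0.035,0],"rotation":[0,0,-1.05]},
    {"hand":0.0,"linear":[0.1,-0.035,0],"rotation":[0,0,-1.225]},
    {"hand":0.0,"linear":[0.1,-0.035,0],"rotation":[0,0,-1.4]},
    {"hand":0.0,"linear":[0.1,-0.035,0],"rotation":[0,0,-1.571]},
    {"hand":0.0,"linear":[0.1,-0.035,0],"rotation":[0,0,-1.571]}
  ]
}}

```text
time_s: 23.38
ee_pos: [0.4247, 0.141, 0.2138]
tool_rot: [-0.001, -0.044, 0.999, -0.0]
force: [-0.3, 0.2, 0.4]
width: 0.0003
grip_force: 0.0
```

```bash
python3 m.py; python3 - <<'E'
from h import *
o=robot.get_obs();print(o['time_s'],o['joint_vel'].round(2),o['width'])
print(delta(W(-.035,-.005,.150),MY+np.pi/2))
E
```

```text
23.52 mount xyz mm [-35.2   -4.62 214.49] F [ 0.01 -0.05  0.05  0.04 -0.    0.01] Fy_spread 1.2 w 0.0006 0.0
23.525 [-0.   -0.01 -0.01 -0.    0.   -0.01] 0.0006195805680215941
(array([-0.0003, -0.0004,  0.0645]), array([-0.0002, -0.0012, -0.0023]))
```

Emit:
{"name": "step_arm", "arguments": {
  "rows": [
    {"hand":0.0,"linear":[0,0,0.03],"rotation":[0,0,0]},
    {"hand":0.0,"linear":[0,0,0.06],"rotation":[0,0,0]},
    {"hand":0.0,"linear":[-0.01,0,0.064],"rotation":[0,0,0]},
    {"hand":0.0,"linear":[-0.02,0,0.064],"rotation":[0,0,0]},
    {"hand":0.0,"linear":[-0.027,0,0.064],"rotation":[0,0,0]},
    {"hand":0.0,"linear":[-0.034,0,0.064],"rotation":[0,0,0]},
    {"hand":0.0,"linear":[-0.041,0,0.065],"rotation":[0,0,0]},
    {"hand":0.0,"linear":[-0.048,0,0.068],"rotation":[0,0,0]}
  ]
}}

```text
time_s: 24.52
ee_pos: [0.474, 0.1456, 0.1475]
tool_rot: [0.0, -0.045, 0.999, 0.0]
force: [-1.5, -0.3, 0.2]
width: 0.0004
grip_force: 0.8
```

```bash
python3 m.py; python3 - <<'E'
from h import *
save('side','s6.png');print(robot.look_for('side','lever_knob')[:2])
for t in(.3,.4,.5,.6): p=W(.066*np.sin(t),-.005,.08+.066*np.cos(t));print(t,proj('side',p))
E
```

```text
24.68 mount xyz mm [ 13.85  -4.56 147.18] F [ 0.26 -0.02 -0.31  0.04  0.03  0.05] Fy_spread 1.07 w 0.0004 0.0
[]
0.3 [300.25521446 186.43499791]
0.4 [303.26930231 187.24125438]
0.5 [306.15694402 188.3254407 ]
0.6 [308.88806231 189.67428049]
```

Emit:
{"name": "step_arm", "arguments": {
  "rows": [
    {"hand":0.0,"linear":[-0.006,0,0.004],"rotation":[0,0,0]},
    {"hand":0.0,"linear":[-0.012,0,0.008],"rotation":[0,0,0]},
    {"hand":0.0,"linear":[-0.017,0,0.012],"rotation":[0,0,0]},
    {"hand":0.0,"linear":[-0.021,0,0.015],"rotation":[0,0,0]},
    {"hand":0.0,"linear":[-0.021,0,0.015],"rotation":[0,0,0]}
  ]
}}

```text
time_s: 25.4
ee_pos: [0.4942, 0.1473, 0.1316]
tool_rot: [-0.0, -0.045, 0.999, -0.0]
force: [-0.9, 0.2, 0.7]
width: 0.0004
grip_force: 0.0
```

```bash
python3 m.py; python3 - <<'E'
from h import *
o=robot.get_obs()
a=save('side','s7.png')[:,:,::-1];b=save('wrist','w7.png')[:,:,::-1]
cv2.imwrite('pics/ws7.png',cv2.hconcat([cv2.resize(a[140:260,230:340],(440,480),interpolation=cv2.INTER_CUBIC),b[:,140:500]]))
for t in(.8,.9,1.,1.1): p=W(.066*np.sin(t),-.005,.08+.066*np.cos(t));print(t,proj('side',p),wproj(p,o))
E
```

```text
25.55 mount xyz mm [ 34.17  -4.56 132.04] F [-0.36  0.09 -0.67  0.03 -0.    0.02] Fy_spread 0.89 w 0.0005 0.0
0.8 [313.77147084 193.09893196] [321.64177866 347.31793885]
0.9 [315.87550462 195.13515353] [321.68572278 349.02998077]
1.0 [317.72694687 197.35746677] [321.7277077  349.25779172]
1.1 [319.3089514  199.74139737] [321.76748694 348.15613124]
```

View pics/ws7.png

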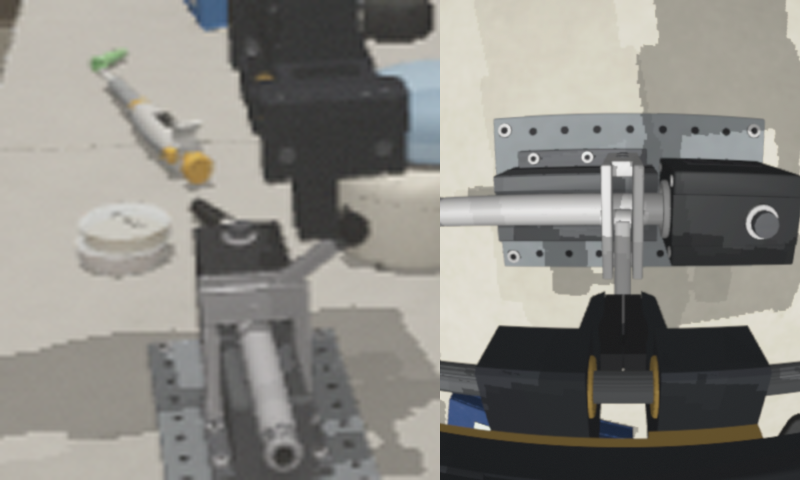

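Side crop: the lever is about 1.0 rad over, knob at (318,197), and the barrel lies in the groove. Now I'll go over the knob and press down.

Emit:
{"name": "step_arm", "arguments": {
  "rows": [
    {"hand":0.0,"linear":[0.004,0,-0.003],"rotation":[0,0,0]},
    {"hand":0.0,"linear":[0.0,0,-0.022],"rotation":[0,0,0]},
    {"hand":0.0,"linear":[-0.015,0,-0.022],"rotation":[0,0,0]},
    {"hand":0.0,"linear":[-0.026,0,-0.02],"rotation":[0,0,0]},
    {"hand":0.0,"linear":[-0.027,0,-0.01],"rotation":[0,0,0]},
    {"hand":0.0,"linear":[-0.027,0,-0.004],"rotation":[0,0,0]},
    {"hand":0.0,"linear":[-0.027,0,0.002],"rotation":[0,0,0]},
    {"hand":0.0,"linear":[-0.028,0,0.008],"rotation":[0,0,0]},
    {"hand":0.0,"linear":[-0.029,0,0.014],"rotation":[0,0,0]}
  ]
}}

```text
time_s: 26.78
ee_pos: [0.5229, 0.1499, 0.1178]
tool_rot: [0.0, -0.045, 0.999, -0.0]
force: [0.8, -0.1, 2.6]
width: 0.0006
grip_force: 0.9
```

```bash
python3 m.py
```

```text
26.93 mount xyz mm [ 62.33  -4.6  117.34] F [ 0.43  0.46  0.37  0.03 -0.04 -0.  ] Fy_spread 1.27 w 0.0005 0.0
```

Emit:
{"name": "step_arm", "arguments": {
  "rows": [
    {"hand":0.0,"linear":[-0.001,0,0.004],"rotation":[0,0,0]},
    {"hand":0.0,"linear":[-0.002,0,0.008],"rotation":[0,0,0]},
    {"hand":0.0,"linear":[-0.002,0,0.011],"rotation":[0,0,0]},
    {"hand":0.0,"linear":[-0.002,0,0.014],"rotation":[0,0,0]},
    {"hand":0.0,"linear":[-0.002,0,0.0155],"rotation":[0,0,0]},
    {"hand":0.0,"linear":[-0.002,0,0.0155],"rotation":[0,0,0]}
  ]
}}

```text
time_s: 27.68
ee_pos: [0.5248, 0.1501, 0.1025]
tool_rot: [-0.0, -0.045, 0.999, -0.0]
force: [0.5, 0.7, 0.6]
width: 0.0005
grip_force: 0.3
```

```bash
python3 m.py
```

```text
27.82 mount xyz mm [ 64.88  -4.53 102.5 ] F [ 0.05  0.26  0.99  0.03 -0.02 -0.01] Fy_spread 0.9 w 0.0008 0.25342917535454035
```

Emit:
{"name": "step_arm", "arguments": {
  "rows": [
    {"hand":0.0,"linear":[0,0,0.001],"rotation":[0,0,0]},
    {"hand":0.0,"linear":[0,0,0.002],"rotation":[0,0,0]},
    {"hand":0.0,"linear":[0,0,0.002],"rotation":[0,0,0]},
    {"hand":0.0,"linear":[0,0,0.002],"rotation":[0,0,0]}
  ]
}}

```text
time_s: 28.32
ee_pos: [0.525, 0.1501, 0.101]
tool_rot: [0.0, -0.045, 0.999, -0.0]
force: [-2.6, -0.6, 5.0]
width: 0.0006
grip_force: 2.6
```

```bash
python3 m.py
```

```text
28.48 mount xyz mm [ 65.16  -4.56 100.99] F [-1.24 -0.8   5.13 -0.03  0.32  0.03] Fy_spread 0.96 w 0.0004 2.706528604030609
```

Emit:
{"name": "step_arm", "arguments": {
  "rows": [
    {"hand":0.0,"linear":[0,0,0.0005],"rotation":[0,0,0]},
    {"hand":0.0,"linear":[0,0,0.001],"rotation":[0,0,0]},
    {"hand":0.0,"linear":[0,0,0.001],"rotation":[0,0,0]},
    {"hand":0.0,"linear":[0,0,0.001],"rotation":[0,0,0]}
  ]
}}

```text
time_s: 28.98
ee_pos: [0.5251, 0.1501, 0.1008]
tool_rot: [0.0, -0.045, 0.999, -0.0]
force: [-4.0, -1.8, 10.4]
width: 0.0006
grip_force: 5.0
```

```bash
python3 m.py
```

```text
29.12 mount xyz mm [ 65.2   -4.51 100.76] F [-3.49 -0.75  9.97 -0.16  0.6   0.01] Fy_spread 1.63 w 0.0008 5.008076056838036
```

The knob no longer moves under 10 N, so the lever is at its end of travel. I'll retreat and check.

Emit:
{"name": "step_arm", "arguments": {
  "rows": [
    {"hand":0.0,"linear":[0,0,-0.01],"rotation":[0,0,0]},
    {"hand":0.0,"linear":[0,0,-0.04],"rotation":[0,0,0]},
    {"hand":0.0,"linear":[0.02,0,-0.09],"rotation":[0,0,0]},
    {"hand":0.0,"linear":[0.05,0,-0.13],"rotation":[0,0,0]},
    {"hand":0.0,"linear":[0.08,0,-0.15],"rotation":[0,0,0]},
    {"hand":0.0,"linear":[0.08,0,-0.15],"rotation":[0,0,0]},
    {"hand":0.0,"linear":[0.08,0,-0.15],"rotation":[0,0,0]}
  ]
}}

```text
time_s: 30.0
ee_pos: [0.4455, 0.1429, 0.249]
tool_rot: [0.0, -0.045, 0.999, -0.0]
force: [0.8, 0.3, 0.3]
width: 0.0005
grip_force: 0.0
```

```bash
python3 - <<'E'
from h import *
o=robot.get_obs();print(o['time_s'],o['ee_pos'],o['force'].round(1))
a=save('side','s9.png')[:,:,::-1];b=save('wrist','w9.png')[:,:,::-1]
cv2.imwrite('pics/ws9.png',cv2.hconcat([cv2.resize(a[140:260,230:340],(440,480),interpolation=cv2.INTER_CUBIC),b[:,140:500]]))
for t in(1.5,1.6): p=W(.066*np.sin(t),-.005,.08+.066*np.cos(t));print(t,proj('side',p),wproj(p,o))
for y in (-.133,): p=W(0,y,.06);print('tail',proj('side',p),wproj(p,o))
E
```

```text
30.0 [0.44549705 0.14291442 0.24899281] [0.8 0.3 0.3]
1.5 [322.71596118 210.36598666] [322.29392345 310.10625138]
1.6 [322.80843476 213.15754207] [322.30486622 306.81463473]
tail [299.32972381 252.86879844] [186.58171495 232.59357319]
```

View pics/ws9.png

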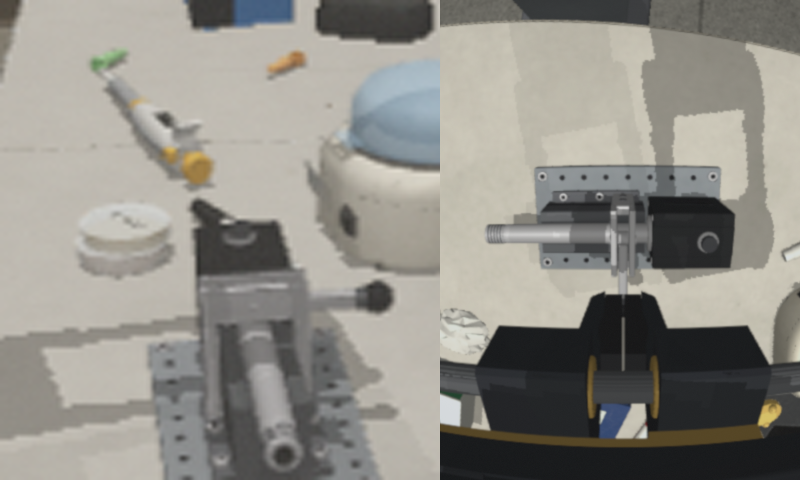

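The lever is level, with the knob at (324,214) against (322.8,213.2) predicted for closed. The tail hasn't moved, at wrist (187,233) as predicted for the seated barrel. Nothing is touching, so I'll hand it in.

```bash
python3 -c "
from plant import robot
print(robot.close_job())"
```

```text
the job is handed in; nothing more can be done
None
```

The long barrel is seated lightly against the stop (about 4.4 N, under the 12 N limit) and clamped with the lever fully over; the short barrel was left untouched in its stand, and the job was handed in at about 30 s.

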